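Check crystals under a reading lens at the focus mark

ROBOT

A 7-joint arm with a two-finger parallel gripper is mounted at the origin on a cart in front of the work surface, level with it; the furniture and walls round the work are solid. World frame = base frame: x ahead of the robot, y to its left, z up, the work surface at z = 0. Lengths are in mm, angles in rad, forces in N, time in s.
With the tool pointing down it reaches from about 400 to 875 mm from the base axis. Payload 4.4 kg.
Tool frame: the origin (TCP) lies midway between the tips of the shut fingers; the grasp point (between the pads) lies 19 mm behind it (ctrl.pinch_z is the distance from the TCP to the grasp point, in mm); z points along the fingers, y is the line along which they close (so a half turn about z gives the same grasp; the last joint's range is limited). The gripper opens to 85 mm and grips with 20 to 120 N. Pads are 22 mm wide; open, the fingers measure 114 mm over their backs; the gripper's body (76 mm by 85 mm) begins 54 mm behind the grasp point. The pads swing forward as they close: fully open they stand 13 mm farther back than shut.
Start: joints at [1.059, 0.628, 0.038, 1.517, -0.027, 0.996, -0.02], TCP at [280.295, -586.475, 231.313] pointing down, gripper open.
Joint ranges: [-3.06, 3.06], [-0.37, 2.12], [-1.25, 1.32], [0.18, 2.47], [-1.1, 4.24], [0.23, 1.98], [-2.94, 2.94]. Speed limits (rad/s): [2.57, 2.57, 3.14, 3.14, 3.14, 3.14, 3.14].

INTERFACE

Orientations are given as [roll, pitch, yaw] about the fixed x, y, z axes, in that order (R = Rz(yaw) Ry(pitch) Rx(roll)).
In Python, from cell import read_state, cams, order, ctrl gives the robot as it stands.
- The arm moves only by the tool move_arm, never from a script. Its argument "targets" is text: rows parted by semicolons, each of 7 numbers parted by spaces: the gripper's target within -1 to 1 (fully open at 1, half-way at 0, shut at -1), then the shift along the tool's x, y, z in cm, then the turn, a rotation vector about the tool's x, y, z in degrees. A call has 1 to 5 rows; each row shifts and turns the commanded pose from where the row before left it, along the tool's axes as they then stand; what a row does not reach is not made up. A row lasts 1/12 s, in which the tool goes at most 41.7 mm and 7.16 degrees, less where a joint would pass 70% of its speed; a pose out of reach is approached as far as the arm can. A call with a gripper value outside its range is refused whole. The fingers move at their own pace and stop on an object; the grip force is fixed at half the most. Time passes only in rows, so rows that do not move let the fingers close. It gives the time, the measured TCP pose, the force, the opening and the grip force at its end, in the units of the state.
- read_state(): the state, without advancing time (a new reading comes with each control period).
- cams.get_image(name): name is "side" or "top" or "wrist"; returns a dict with "color" (384x512x3 uint8, red, green, blue), "fovy" (degrees; the focal length in pixels is half the picture's height over the tangent of half this angle, whatever the lens; pixels are square), "cx", "cy" (the principal point, pixels), "rvec" (rotation vector, rad) and "tvec" (3), from world to camera coordinates, as OpenCV has them. Camera axes: x right, y down, z forward; pixel columns grow to the right and rows downward; lengths in mm; the calibration is good to about 2 mm. A picture is of the moment at which its call begins. There is no depth.
- order.finish_job(): hands the job in; it is judged then, once.
The state is a dict: "clock": time; "qpos": joint angles; "qd": joint speeds; "tau": joint torques, N m; "eef_pos": TCP position; "tool_rot": TCP orientation; "force": force on the tool from outside, world axes, zero at the start; "torque": the same for the moment, N m; "width": finger opening in mm; "gripper_force": force on a finger pad.
Only numpy, scipy, OpenCV 4.12 (cv2) and the standard library are available. Lean on these libraries where they do the work, as an engineer would, in place of code of your own. Each camera call takes 0.05 s, during which the arm holds its last target. There are 200 camera calls.

TASK

The crystals grown on the watch glass are to be looked over. Lift the dust cover off them by its wire bail and hang it by the bail across both prongs of the double hook, so that its clean rim is never set down on the bench; let go of it there. Then pick up the reading lens by its handle and hold it level, centred over the watch glass, with the lens at the height of the pointer on the gauge rod, and finish while still holding it there steadily in the gripper, the lens touching nothing else; leave the watch glass, the pointer, the two vials and the tweezers undisturbed.

Things in the scene. Friction and masses are not known exactly. Their poses are not given: they have to be found in the camera images.
- inspection_stand: Fixed grey base plate, 185 x 110 mm, top 12 mm above the bench, with a black viewing disc (82 mm across, top 16 mm above the bench) under the watch glass. Origin on the bench under the disc's centre; x points to the steel gauge rod (8 mm thick, 97 mm from the origin, top 150 mm above the bench), z up. The plate reaches from x = -60 to +125 mm.
- pointer_tip (a point): Tip of the steel pointer, a thin pin on a dark collar (20 mm across) on the gauge rod, pointing level towards the disc's axis; the tip is 66 mm from that axis. It marks the focal height: the middle plane of the lens belongs at this height (85 to 120 mm above the bench, different each time). z up. The collar is held only by friction: do not push it.
- watch_glass: Shallow loose glass dish, 42 mm across and 6 mm high, with a few pale crystals up to 11 mm above its underside, standing in the middle of the black disc, at first hidden under the dust cover. Origin at the centre of its underside.
- crystal (a point): The middle crystal, at the centre of the watch glass, 7 mm above its underside: the lens is to be centred over it.
- dust_cover: Loose upside-down aluminium cap, open below, 66 mm across at the rim and 42 mm high (60 mm wide inside at the rim, 58 mm above it), 80 g or so, with a stiff upright bail fixed to it. It stands over the watch glass on the black disc. Origin at the centre of its rim (underside), z up, x along the straight top bar of the bail.
- bail_mid (a point): Middle of the bail's straight top bar, 87 mm above the cover's rim and 45 mm above its flat top. The bar is 8 mm thick and runs along the cover's x axis; straight for 64 mm, 74 mm clear between the two upright legs. Free clear height under the bar 41 mm. Best pinched here from above, the fingers closing across the bar.
- hook_stand: Fixed rod stand, foot 120 x 100 mm, rod 12 mm thick, top 208 mm above the bench, clamp block 26 mm wide. Double hook near the top: two level steel prongs, 7 mm thick, 52 mm apart between centres (45 mm clear), reaching 110 mm from the rod's axis along the stand's -x; the ends turn up 16 mm above the prongs' centre line. Origin on the bench under the rod, z up.
- hook_seat (a point): Where the middle of the bail bar lies when the bar rests across both prongs (bar along the stand's y): midway between the prongs, 65 mm from the rod's axis along the stand's -x, 197.5 mm above the bench (4 mm above the prongs' upper side). Up to 33 mm nearer the rod or the tips serves too. To pass over the turned-up ends, 45 mm further out, the bar's middle must be 21 mm or more above this height.
- reading_lens: Loose reading lens lying level across two cork rings, 90 g or so: round glass in a dark rim 72 mm across and 10 mm thick, and a black handle with flat sides, 17 mm wide and 13 mm thick, from 52 to 166 mm from the lens centre. Origin at the centre of the lens's underside, z up through the lens; the handle runs along its -x axis.
- lens_center (a point): Centre of the lens, 5 mm above the underside.
- lens_grip (a point): Point in the handle's middle, 78 mm from the lens centre along the reading lens's -x axis, 6.5 mm above the underside, in the free gap (about 60 mm long) between the two cork rings; pinch here from above, fingers closing across the handle. At the start it is 36.5 mm above the bench.
- lens_ring: Loose cork ring, 86 mm across, 30 mm high, under the lens. Origin at the centre of its underside.
- handle_ring: Loose cork ring, 87 mm across, 30 mm high, under the end of the handle. Origin at the centre of its underside. To its right the cupboard has a solid side wall, from y = -0.47 to -0.57 m and from x = 0.35 m on, 1.5 m high: an arm that starts right of it must draw back before it swings in over the bench.
- vial_white: Bystander: white-capped sample vial, 24 mm thick, 43 mm tall, standing. Origin at the centre of its underside.
- tweezers: Bystander: steel tweezers lying flat on the bench, 69 x 137 mm, 5 mm high. Origin under their middle.
- vial_6: Bystander: white-capped sample vial, 26 mm thick, 58 mm tall, standing. Origin at the centre of its underside.

How it is judged:
By the outcome, as a careful person would: the job done as asked, in the order asked, and still so for the second after the job is handed in, while the arm keeps its last pose, push and grip.
It also fails if it takes over 67 s, if anything falls off the work surface, if the arm or the gripper's body presses on something with over 40 N, if the wrist force passes 120 N, or if a joint passes its speed limit or range.

## Working session

There is one attempt and no reset: what is moved stays moved. The work goes in short steps, Python scripts to look and compute and a tool call to move; the robot and the scene stay as the last step left them, time stands still between calls to the robot, and variables do not carry over. Pictures are saved under pics/ and viewed, at most 10 in all, crops included, and the job is handed in when it is done.

Besides the shell and the picture viewer there is one more tool, called as name(argument=value, ...), one argument or row to a line, values as JSON. move_arm: Moves the arm, as the interface text tells. Its arguments: {"type":"object","properties":{"targets":{"type":"string"}},"required":["targets"]}

```bash
ls; mkdir -p pics; python3 - <<'E'
from cell import read_state,cams,order,ctrl
import cv2,numpy as np
s=read_state();print(s['clock'],s['eef_pos'],s['tool_rot'],s['width'],ctrl.pinch_z)
for n in ['side','top']:
    d=cams.get_image(n);cv2.imwrite(f'pics/{n}0.png',cv2.resize(d['color'][...,::-1],None,fx=1.5,fy=1.5,interpolation=cv2.INTER_CUBIC))
    np.savez(f'{n}0.npz',**d)
    R=cv2.Rodrigues(np.array(d['rvec']))[0];print(n,d['fovy'],d['cx'],d['cy'],-R.T@np.array(d['tvec']),R[2])
E
```

```text
pics
0.0 [ 280.01310098 -585.87175545  230.36621072] [-3.13962079e+00  3.86624235e-05  4.45798769e-01] 85.61582570636602 18.700000000000003
side 47.74691963011071 257.65590614309104 195.3564140489719 [213.95697434 866.02974393 618.29479503] [ 0.29294954 -0.84503348 -0.44732425]
top 45.04727593577003 262.28269672757443 199.58704844056084 [ 162.25120135   25.86075354 1452.21231078] [ 0.27733849 -0.07002751 -0.95821684]
```

View pics/side0.png

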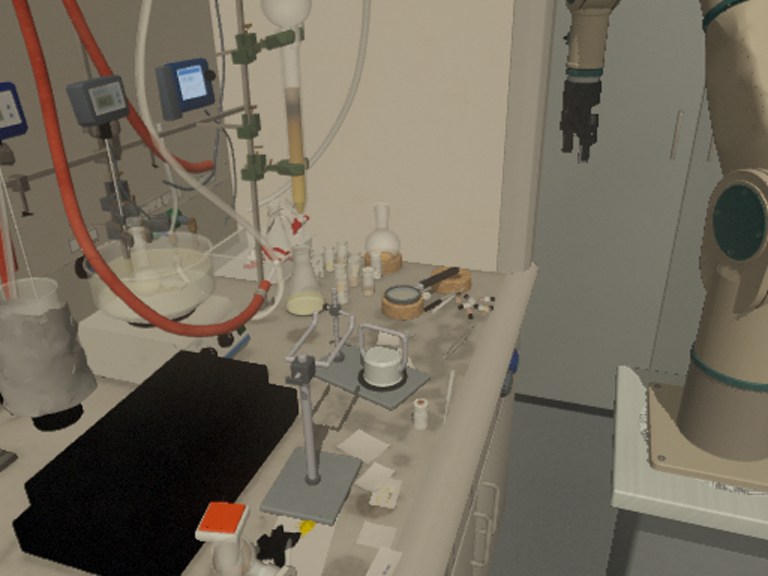

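View pics/top0.png

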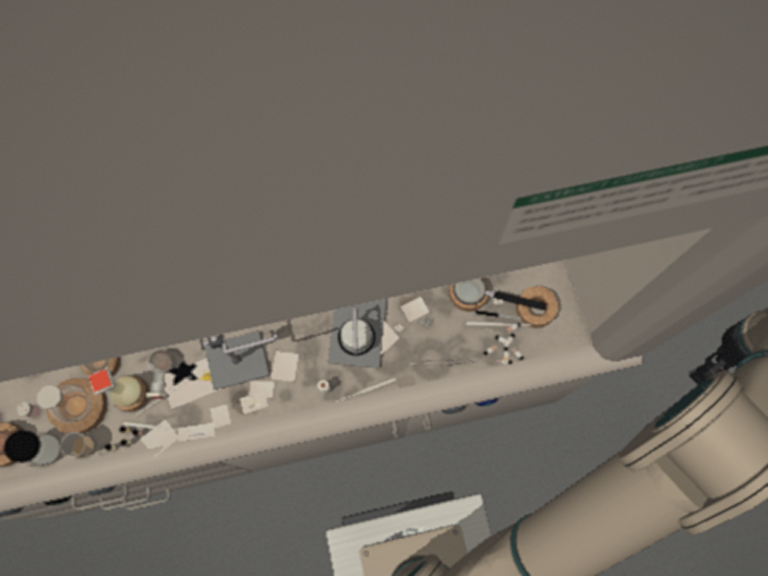

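The side view shows the hook stand (foot ~(310,487), prongs ending ~(290,358)/(335,315)), the cover with bail on its plate (~(383,360)), and the lens on its rings ((403,297), handle to (455,270)). The top view shows the cover at (356,335), the hook foot at (237,362), and the lens at (468,291). I'll enlarge crops of both.

```bash
cat > h.py <<'E'
import numpy as np,cv2
from cell import read_state,cams,order,ctrl
def cam(d): return cv2.Rodrigues(np.array(d['rvec'],float))[0],np.array(d['tvec'],float).ravel(),192/np.tan(np.radians(float(d['fovy']))/2),float(d['cx']),float(d['cy'])
def ray(d,u,v):
    R,t,f,cx,cy=cam(d);return -R.T@t,R.T@np.array([(u-cx)/f,(v-cy)/f,1])
def onz(d,u,v,z):
    c,r=ray(d,u,v);return c+r*(z-c[2])/r[2]
def tri(*obs):
    A=np.zeros((3,3));b=np.zeros(3);L=[]
    for d,u,v in obs:
        c,r=ray(d,u,v);r=r/np.linalg.norm(r);P=np.eye(3)-np.outer(r,r);A+=P;b+=P@c;L.append((c,P))
    x=np.linalg.solve(A,b);return x,[np.linalg.norm(P@(x-c)) for c,P in L]
def proj(d,p):
    R,t,f,cx,cy=cam(d);q=R@np.array(p,float)+t;return np.array([f*q[0]/q[2]+cx,f*q[1]/q[2]+cy])
def ld(n): return dict(np.load(n))
def crop(d,name,x0,y0,x1,y1,s):
    cv2.imwrite(name,cv2.resize(d['color'][y0:y1,x0:x1,::-1],None,fx=s,fy=s,interpolation=cv2.INTER_CUBIC))
E
python3 - <<'E'
from h import *
crop(ld('side0.npz'),'pics/s1.png',165,165,335,352,3.2)
a=ld('top0.npz')['color'];
t=ld('top0.npz');crop(t,'pics/t1.png',125,170,385,275,3)
E
```

```text
(no output)
```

View pics/s1.png

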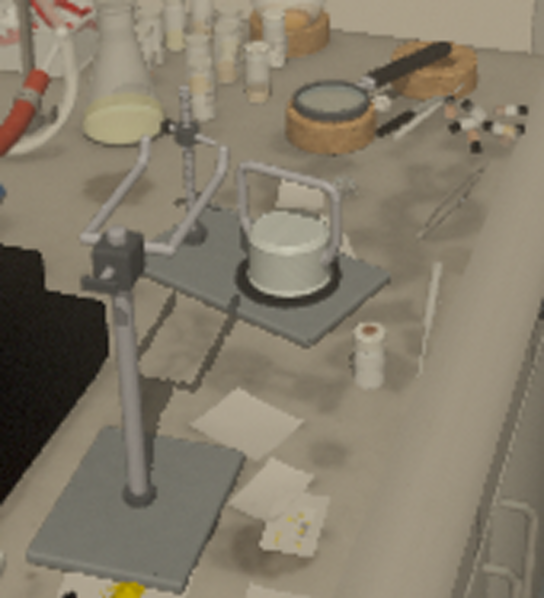

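View pics/t1.png

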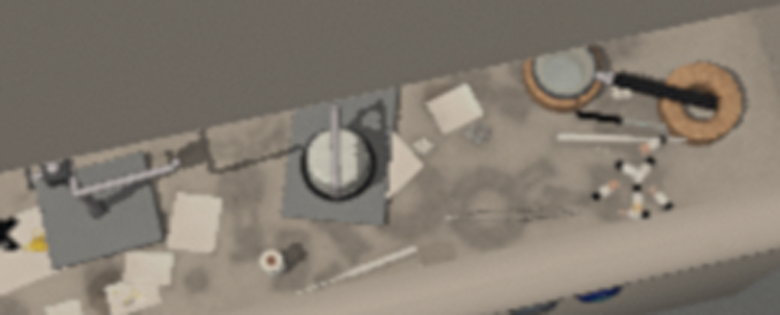

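```bash
python3 - <<'E'
from h import *
s,t=ld('side0.npz'),ld('top0.npz')
S=lambda u,v:(165+u/3.2,165+v/3.2); T=lambda u,v:(125+u/3,170+v/3)
np.set_printoptions(precision=1,suppress=True)
def P(n,p,z): print(n,onz(s,*S(*p),z))
def Q(n,p,z): print(' top',n,onz(t,*T(*p),z))
P('bail a',(243,168),103);P('bail b',(335,185),103)
Q('bail a',(334,105),103);Q('bail b',(337,195),103)
P('disc',(289,270),16);Q('disc',(338,163),16)
P('gauge base',(192,238),14);P('gauge top',(184,88),150)
for i,p in enumerate([(388,280),(308,345),(150,265),(215,208)]):P(f'plate{i}',p,12)
Q('plate nearL',(283,217),12);Q('plate nearR',(387,223),12)
P('collar@100',(187,133),100)
P('rod top',(120,232),208);P('rod base',(140,497),12)
for p in [(108,427),(244,455),(183,590),(30,557)]:P('foot',p,10)
for p in [(60,267),(162,240),(150,155)]:Q('foot',p,10)
P('prongL end',(145,160),193);P('prongR end',(222,168),193);P('prongL st',(88,240),193);P('prongR st',(172,248),193)
Q('prongR end',(175,165),193);Q('prongR st',(75,190),193)
P('lens',(331,100),40);Q('lens',(565,72),40);Q('hnd a',(615,78),43);Q('hnd b',(716,102),43);P('hnd a',(372,85),43);P('hnd b',(450,45),43)
Q('handle ring',(702,102),30); P('hr',(433,62),30)
P('vial',(370,328),43);Q('vial',(271,260),43)
E
```

```text
bail a [551.9  17.4 103. ]
bail b [478.   21.3 103. ]
 top bail a [553.5   7.7 103. ]
 top bail b [462.1  24.1 103. ]
disc [518.   14.3  16. ]
 top disc [515.2  15.8  16. ]
gauge base [609.2  -9.1  14. ]
gauge top [608.3  -8.5 150. ]
plate0 [442.6  -1.   12. ]
plate1 [475.6  95.9  12. ]
plate2 [627.1  34.5  12. ]
plate3 [610.  -61.4  12. ]
 top plate nearL [471.9  84.3  12. ]
 top plate nearR [441.3 -21.   12. ]
collar@100 [616.5 -27.4 100. ]
rod top [523.  277.9 208. ]
rod base [526.6 274.8  12. ]
foot [575.5 218.7  10. ]
foot [479.3 217.1  10. ]
foot [472.5 334.8  10. ]
foot [568.8 338.9  10. ]
 top foot [472.1 321.3  10. ]
 top foot [476.5 212.9  10. ]
 top foot [569.7 209.4  10. ]
prongL end [555.6 174.1 193. ]
prongR end [505.4 169.4 193. ]
prongL st [548.2 269.6 193. ]
prongR st [498.9 263.2 193. ]
 top prongR end [503.4 165.1 193. ]
 top prongR st [500.6 259.3 193. ]
lens [ 560.2 -230.1   40. ]
 top lens [ 553.  -240.7   40. ]
 top hnd a [ 533.9 -290.2   43. ]
 top hnd b [ 484.6 -387.5   43. ]
hnd a [ 530.8 -265.5   43. ]
hnd b [ 481.2 -375.1   43. ]
 top handle ring [ 490.8 -376.7   30. ]
hr [ 494.2 -358.5   30. ]
vial [427.2 103.9  43. ]
 top vial [424.2 103.8  43. ]
```

```bash
cat >> h.py <<'E'
from scipy.spatial.transform import Rotation as Ro
def plan(g,*wps,step=38,x0=None,yaw0=None):
    """wps: (x,y,z,yawdeg); prints rows in tool axes (tool kept upright), rounded to 1 mm / 0.1 deg"""
    s=read_state();x=np.array(s['eef_pos'] if x0 is None else x0,float);R=Ro.from_euler('xyz',s['tool_rot'])
    out=[]
    for w in wps:
        p=np.array(w[:3],float);Rt=Ro.from_euler('xyz',[180,0,w[3]],degrees=True)
        n=int(max(1,np.ceil(np.linalg.norm(p-x)/step),np.ceil(np.degrees((R.inv()*Rt).magnitude())/6.8)))
        for k in range(n):
            d=np.round(R.inv().apply((p-x)/(n-k))/10,1);r=np.round(np.degrees((R.inv()*Rt).as_rotvec())/(n-k),1)
            out.append(' '.join('%g'%v for v in [g,*d,*r]));x=x+R.apply(d*10);R=R*Ro.from_rotvec(np.radians(r))
    for i in range(0,len(out),5):print('; '.join(out[i:i+5]))
E
python3 - <<'E'
from h import *
plan(1,(190,-520,250,20),(230,-380,250,10),(400,-200,250,0),(505,10,250,-6))
E
```

```text
1 -1.8 -3.3 -0.6 -0 0 1.8; 1 -1.8 -3.2 -0.7 -0 0 1.9; 1 -2 -3.2 -0.6 -0.1 0 1.8; 1 2.1 -2.9 -0 0 0 2.5; 1 2 -3 -0 0 0 2.5
1 1.9 -3.1 -0 0 0 2.5; 1 1.8 -3.3 -0 0 0 2.5; 1 2.8 -2.1 -0 0 0 1.4; 1 2.8 -2.2 -0 0 0 1.4; 1 2.7 -2.2 -0 0 0 1.4
1 2.7 -2.3 -0 0 0 1.5; 1 2.6 -2.4 -0 0 0 1.4; 1 2.6 -2.4 -0 0 0 1.5; 1 2.5 -2.5 -0 0 0 1.4; 1 1.5 -3 -0 0 0 0.9
1 1.4 -3 -0 0 0 0.9; 1 1.4 -3.1 -0 0 0 0.8; 1 1.4 -3.1 -0 0 0 0.9; 1 1.3 -3.1 -0 0 0 0.8; 1 1.3 -3.1 -0 0 0 0.9
1 1.2 -3.1 -0 0 0 0.8
```

move_arm(
  targets="1 -1.8 -3.3 -0.6 0 0 1.8; 1 -1.8 -3.2 -0.7 0 0 1.9; 1 -2 -3.2 -0.6 0 0 1.8; 1 2.1 -2.9 0 0 0 2.5; 1 2 -3 0 0 0 2.5",
)

```text
clock: 0.52
eef_pos: [206.5, -450.9, 250.4]
tool_rot: [3.141, 0.001, 0.253]
force: [2.9, -0.1, 0.1]
width: 85.4
gripper_force: 0.0
```

move_arm(
  targets="1 1.9 -3.1 0 0 0 2.5; 1 1.8 -3.3 0 0 0 2.5; 1 2.8 -2.1 0 0 0 1.4; 1 2.8 -2.2 0 0 0 1.4; 1 2.7 -2.2 0 0 0 1.4",
)

```text
clock: 0.93
eef_pos: [303.3, -301.7, 250.4]
tool_rot: [-3.142, -0.0, 0.1]
force: [1.6, -0.6, 0.5]
width: 85.3
gripper_force: 0.0
```

move_arm(
  targets="1 2.7 -2.3 0 0 0 1.5; 1 2.6 -2.4 0 0 0 1.4; 1 2.6 -2.4 0 0 0 1.5; 1 2.5 -2.5 0 0 0 1.4; 1 1.5 -3 0 0 0 0.9",
)

```text
clock: 1.35
eef_pos: [418.0, -169.9, 250.3]
tool_rot: [3.141, -0.002, -0.016]
force: [1.4, -0.2, -0.4]
width: 85.5
gripper_force: 0.0
```

move_arm(
  targets="1 1.4 -3 0 0 0 0.9; 1 1.4 -3.1 0 0 0 0.8; 1 1.4 -3.1 0 0 0 0.9; 1 1.3 -3.1 0 0 0 0.8; 1 1.3 -3.1 0 0 0 0.9",
)

```text
clock: 1.77
eef_pos: [490.6, -18.4, 250.1]
tool_rot: [3.142, 0.001, -0.091]
force: [0.6, 0.4, -0.4]
width: 85.6
gripper_force: 0.0
```

```bash
python3 - <<'E'
from h import *
d=cams.get_image('wrist');np.savez('w1.npz',**d);crop(d,'pics/w1.png',0,0,512,384,1.5)
print(ray(d,256,192))
for p in [(552,17,103),(478,21,103),(516,15,16),(609,-9,150)]:print(p,proj(d,p)*1.5)
E
```

```text
(array([564.5505494 , -25.06149759, 394.03569041]), array([-0.30918546,  0.02311576, -0.95090087]))
(552, 17, 103) [321.58646694 177.11023142]
(478, 21, 103) [329.52192549 282.02404823]
(516, 15, 16) [342.42551037 212.4237869 ]
(609, -9, 150) [344.07836994  66.66837528]
```

View pics/w1.png

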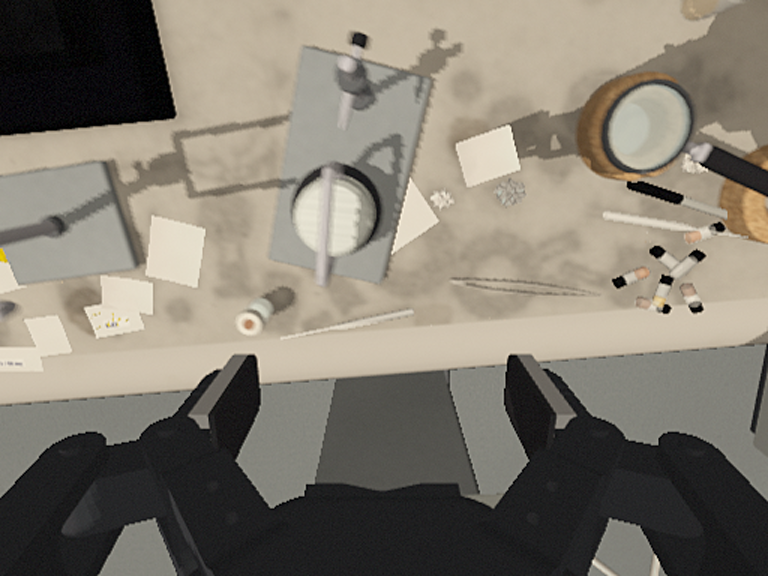

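Wrist view: the bail bar runs from (331,165) to (321,283), the pointer tip is near (344,127) with its collar at (351,77), the lens rim is centred at (650,125), and the white vial is at (250,322).

```bash
python3 - <<'E'
from h import *
np.set_printoptions(precision=1,suppress=True)
d=ld('w1.npz');s=ld('side0.npz');f=lambda u,v,z:onz(d,u/1.5,v/1.5,z)
a,b=f(331,165,103),f(321,283,103);print('bail',a,b,(a+b)/2,np.linalg.norm(a-b),np.degrees(np.arctan2(*(a-b)[1::-1])))
print('disc',f(337,210,16),'foot corners',f(303,46,12),f(432,78,12),f(385,282,12),f(270,261,12))
print('tip@95,110',f(344,127,95),f(344,127,110))
print('lens c',f(650,125,40),'handle a',f(700,152,43))
print('rod base',f(60,226,12),'vial',f(249,323,43))
# collar height along the gauge rod in side view
for z in range(80,131,10):print(z,(proj(s,(609,-9,z))-165)*3.2)
crop(s,'pics/s2.png',200,180,265,245,8)
# bar centre in wrist img by mask: bright neutral line profile
im=d['color'].astype(int)
for v in (115,150,180):print(v,im[v,205:235].sum(1)//3)
plan(1,((a+b)[0]/2,(a+b)[1]/2,180,np.degrees(np.arctan2(*(a-b)[1::-1]))))
E
```

```text
bail [559.2   9.7 103. ] [477.8  27.3 103. ] [518.5  18.5 103. ] 83.30502483369196 -12.173208509529399
disc [518.6  19.6  16. ] foot corners [652.2  31.6  12. ] [619.1 -71.5  12. ] [446.2 -17.3  12. ] [476.4  88.5  12. ]
tip@95,110 [582.7  -1.1  95. ] [581.8  -2.3 110. ]
lens c [ 565.8 -238.1   40. ] handle a [ 541.6 -278.    43. ]
rod base [526.4 274.6  12. ] vial [428.2 107.8  43. ]
80 [188.  167.2]
90 [187.4 156.1]
100 [186.7 144.9]
110 [186.  133.6]
120 [185.4 122.3]
130 [184.7 110.8]
115 [123 102  84  55  43  49  44  46  67 128 158 166 179 188 181 170 158 151
 142 126 112 114  97  79  50  18  23  26  31  28]
150 [219 219 219 219 219 219 213 207 208 204 197 197 188 169 182 185 194 207
 219 217 217 217 217 217 217 216 217 217 217 217]
180 [162 160 156 149 148 165 183 194 201 199 189 167 147 126 104 107 130 141
 157 163 163 163 162 160 161 159 158 159 159 159]
1 0.7 -1 2.3 -0.1 -0 2.5; 1 0.7 -1.1 2.4 -0.1 -0.1 2.5; 1 0.6 -1.1 2.3 -0.1 -0 2.4
```

View pics/s2.png

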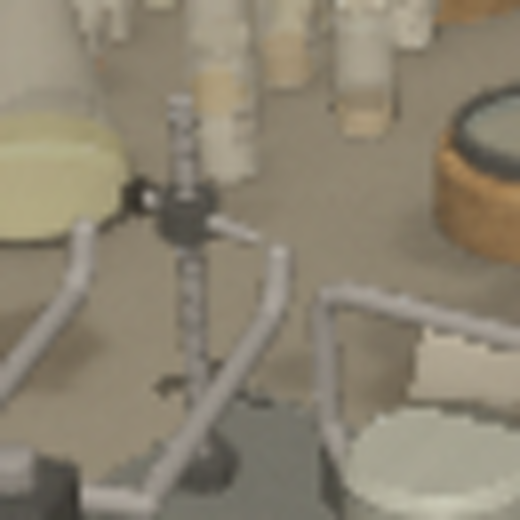

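Pin tip in the side crop at (262,243); triangulate later. Going above the bail.

move_arm(
  targets="1 0.7 -1 2.3 0 0 2.5; 1 0.7 -1.1 2.4 0 0 2.5; 1 0.6 -1.1 2.3 0 0 1.2; 1 0 0 0 0 0 0",
)

```text
clock: 2.15
eef_pos: [512.9, 11.2, 176.5]
tool_rot: [3.141, 0.006, -0.195]
force: [-0.3, 0.7, -0.1]
width: 85.2
gripper_force: 0.0
```

```bash
python3 - <<'E'
from h import *
np.set_printoptions(precision=1,suppress=True)
s=ld('side0.npz');w=ld('w1.npz')
print('tip',tri((s,200+262/8,180+243/8),(w,344/1.5,127/1.5)))
st=read_state();print(st['eef_pos'],st['tool_rot'],st['force'])
d=cams.get_image('wrist');np.savez('w2.npz',**d);crop(d,'pics/w2.png',0,0,512,384,1.5)
for p in [(559,10,103),(478,27,103),(518,18,103)]:print(proj(d,p)*1.5)
E
```

```text
tip (array([581.4,  -2.3, 107.6]), [np.float64(0.6159965925009078), np.float64(0.6159965925009708)])
[512.9  11.2 176.5] [ 3.1  0.  -0.2] [-0.3  0.7 -0.1]
[367.  209.5]
[366.7 354.6]
[367.9 286.7]
```

View pics/w2.png

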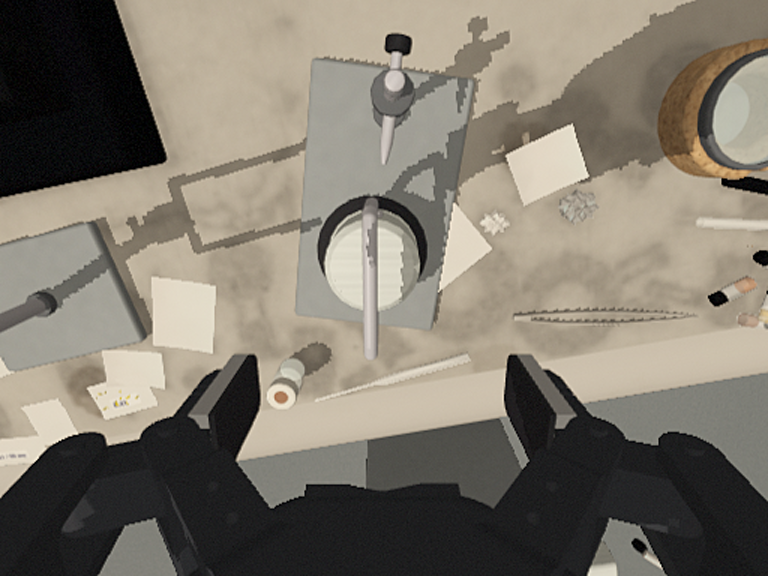

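The bar runs vertically in the picture from (371,200) to (371,357), so the yaw is already aligned; the pointer tip is at (386,163) and the disc centre near (372,252).

```bash
python3 - <<'E'
from h import *
np.set_printoptions(precision=1,suppress=True)
s=ld('side0.npz');w=ld('w2.npz');f=lambda u,v,z:onz(w,u/1.5,v/1.5,z)
a,b=f(371,200,103),f(371,357,103);m=(a+b)/2;print('bail',a,b,m,np.linalg.norm(a-b),np.degrees(np.arctan2(*(a-b)[1::-1])))
print('disc',f(372,249,16))
print('tip',tri((s,200+262/8,180+243/8),(w,386/1.5,163/1.5)))
plan(1,(m[0],m[1],84,-11.3))
E
```

```text
bail [563.3   7.  103. ] [476.   24.9 103. ] [519.7  16.  103. ] 89.14113258084673 -11.578913907722614
disc [518.7  17.6  16. ]
tip (array([580.5,  -3.7, 107.1]), [np.float64(0.6924270038505709), np.float64(0.6924270038504373)])
1 0.2 -0.2 3.1 0 0.1 0; 1 0.2 -0.3 3.2 0 0.1 0; 1 0.2 -0.2 3.1 0.1 0.1 0.1
```

move_arm(
  targets="1 0.2 -0.2 3.1 0 0.1 0; 1 0.2 -0.2 3.1 0 0.1 0; 1 0.2 -0.2 3 0 0.1 0; 1 0 0 0 0 0 0",
)

```text
clock: 2.53
eef_pos: [518.9, 12.8, 85.3]
tool_rot: [3.139, 0.002, -0.198]
force: [-0.6, -0.4, 0.1]
width: 85.6
gripper_force: 0.0
```

move_arm(
  targets="-1 0 0 0 0 0 0; -1 0 0 0 0 0 0; -1 0 0 0 0 0 0; -1 0 0 0 0 0 0; -1 0 0 0 0 0 0",
)

```text
clock: 2.95
eef_pos: [522.6, 13.5, 89.9]
tool_rot: [-3.141, -0.008, -0.198]
force: [-0.1, 1.1, -0.1]
width: 25.6
gripper_force: 0.0
```

move_arm(
  targets="-1 0 0 0 0 0 0; -1 0 0 0 0 0 0; -1 0 0 0 0 0 0; -1 0 0 0 0 0 0; -1 0 0 0 0 0 0",
)

```text
clock: 3.37
eef_pos: [522.6, 14.3, 89.0]
tool_rot: [-3.14, -0.007, -0.198]
force: [-0.8, 1.9, 5.8]
width: 5.4
gripper_force: 58.8
```

move_arm(
  targets="-1 0 0 -1 0 0 0; -1 0 0 -2 0 0 0; -1 0 0 -3 0 0 0; -1 0 0 -3.1 0 0 0; -1 0 0 -3 0 0 0",
)

```text
clock: 3.78
eef_pos: [520.2, 13.4, 210.7]
tool_rot: [3.141, -0.004, -0.199]
force: [0.8, -0.5, -1.5]
width: 5.5
gripper_force: 58.8
```

```bash
python3 - <<'E'
from h import *
st=read_state();print(st['eef_pos'],st['tool_rot'],st['force'],st['width'],st['gripper_force'])
p=st['eef_pos'];plan(-1,(525,90,210,2.7),step=28)
E
```

```text
[520.19181528  13.40827485 210.74172532] [ 3.14083452 -0.00374023 -0.19852221] [ 0.84541172 -0.5231177  -1.48790765] 5.5063286571748895 58.79567205905914
-1 -0.3 -2.5 0 0 -0.1 -4.7; -1 -0.2 -2.6 0 0 -0.1 -4.7; -1 0.1 -2.5 0.1 0.1 -0 -4.7
```

move_arm(
  targets="-1 -0.3 -2.5 0 0 0 -4.7; -1 -0.2 -2.6 0 0 0 -4.7; -1 0.1 -2.5 0 0 0 -4.7; -1 0 0 0 0 0 0",
)

```text
clock: 4.12
eef_pos: [525.7, 96.2, 209.9]
tool_rot: [-3.139, -0.006, 0.058]
force: [0.4, -0.1, -1.4]
width: 5.5
gripper_force: 58.9
```

```bash
python3 - <<'E'
from h import *
st=read_state();print(st['eef_pos'],st['tool_rot'],st['force'],st['width'])
d=cams.get_image('wrist');np.savez('w3.npz',**d);crop(d,'pics/w3.png',0,0,512,384,1.5)
d=cams.get_image('side');np.savez('side3.npz',**d)
E
```

```text
[525.7178831   96.16366075 209.89574135] [-3.13868111 -0.00594208  0.05797726] [ 0.39726098 -0.06737797 -1.4304311 ] 5.533890776698134
```

View pics/w3.png

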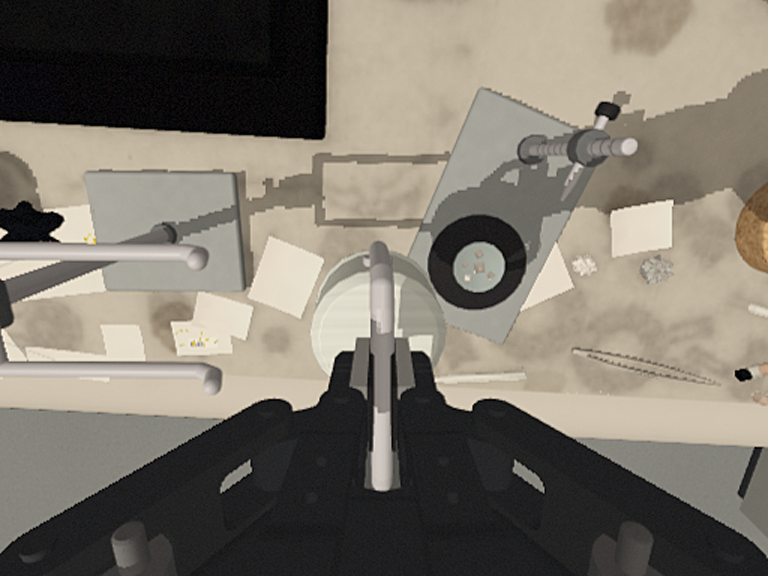

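Cover held level; bar from (379,245) to (382,487). Prongs: upper line (10,251)–(180,252), lower (10,369)–(195,371), turned-up ends at (199,257) and (210,378). Watch glass with the middle crystal at (480,267), disc centre (478,263).

```bash
python3 - <<'E'
from h import *
np.set_printoptions(precision=1,suppress=True)
w=ld('w3.npz');f=lambda u,v,z:onz(w,u/1.5,v/1.5,z)
for z in (218,224):
  a,b=f(379,245,z),f(382,487,z);print('bar',z,a,b,(a+b)/2,np.linalg.norm(a-b))
U0,U1,L0,L1=f(10,251,190),f(180,252,190),f(10,369,190),f(195,371,190)
print('prongs',U0,U1,L0,L1,'yaw',np.degrees(np.arctan2(*(U1-U0)[:2]*[1,-1])),np.degrees(np.arctan2(*(L1-L0)[:2]*[1,-1])))
print('ends',f(199,257,206),f(210,378,206))
print('rodbase',f(165,234,12))
print('crystal',f(480,267,23),'disc',f(478,263,16))
g=f(479,267,19);print('glass',g)
print('tip',tri((ld('side0.npz'),200+262/8,180+243/8),(w,567/1.5,197/1.5)))
E
```

```text
bar 218 [570.4  99.9 218. ] [472.8  93.1 218. ] [521.6  96.5 218. ] 97.87104331160806
bar 224 [571.7  99.9 224. ] [478.3  93.4 224. ] [525.   96.7 224. ] 93.56139497382843
prongs [553.3 247.6 190. ] [556.9 179.3 190. ] [499.8 257.9 190. ] [503.7 177.  190. ] yaw 3.0753089614854865 2.8066680430555757
ends [559.6 164.9 206. ] [510.2 163.8 206. ]
rodbase [525.9 276.3  12. ]
crystal [516.2  16.3  23. ] disc [517.8  16.6  16. ]
glass [515.2  16.1  19. ]
tip (array([582.3,  -7.9, 104.8]), [np.float64(0.7004758328368734), np.float64(0.7004758328368882)])
```

move_arm(
  targets="-1 0.2 -1.6 0 0 0 0.4; -1 0.2 -2.3 0 0 0 0; -1 0.2 -2.4 0 0 0 0; -1 0.2 -2.4 0 0 0 0; -1 0.2 -1.6 0 0 0 0",
)

```text
clock: 4.63
eef_pos: [531.5, 193.9, 209.2]
tool_rot: [3.14, -0.005, 0.04]
force: [-0.2, 0.1, -0.8]
width: 5.5
gripper_force: 59.0
```

move_arm(
  targets="-1 0 0 0 0 0 0; -1 0 0 0 0 0 0",
)

```text
clock: 4.8
eef_pos: [531.4, 192.3, 208.9]
tool_rot: [3.139, -0.004, 0.041]
force: [0.1, -0.7, -0.3]
width: 5.4
gripper_force: 59.0
```

```bash
python3 - <<'E'
from h import *
st=read_state();print(st['eef_pos'],st['tool_rot'],st['force'],st['width'])
d=cams.get_image('wrist');np.savez('w4.npz',**d);
e=cams.get_image('side');np.savez('side4.npz',**e)
a=cv2.resize(d['color'][60:340,100:420],None,fx=1.25,fy=1.25);b=cv2.resize(e['color'][150:290,160:320],None,fx=2.5,fy=2.5)
cv2.imwrite('pics/w4.png',np.hstack([a,b])[...,::-1]);print(a.shape,b.shape)
E
```

```text
[531.37247929 192.31573642 208.93663299] [ 3.13893404 -0.00415108  0.04070504] [ 0.07069297 -0.66446513 -0.31350559] 5.395164299793682
(350, 400, 3) (350, 400, 3)
```

View pics/w4.png

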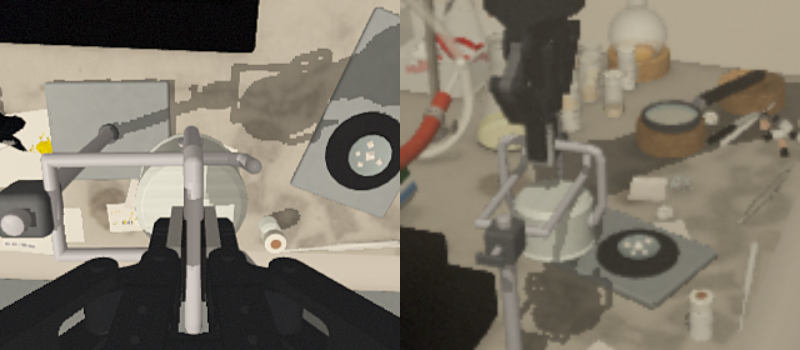

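The bar lies above both prongs, the prongs pass between bar and cap, and the legs are outside the prongs. Moving in 8 mm, then lowering.

move_arm(
  targets="-1 -0.1 -0.8 0 0 0 0; -1 0 0 0.8 0 0 0; -1 0 0 0.8 0 0 0; -1 0 0 0.7 0 0 0; -1 0 0 0 0 0 0",
)

```text
clock: 5.32
eef_pos: [529.6, 200.3, 184.2]
tool_rot: [3.139, -0.002, 0.04]
force: [0.1, -0.8, -1.8]
width: 5.7
gripper_force: 59.0
```

move_arm(
  targets="-1 0 0 0.1 0 0 0; -1 0 0 0 0 0 0; -1 0 0 0.1 0 0 0; -1 0 0 0 0 0 0",
)

```text
clock: 5.65
eef_pos: [530.5, 201.1, 184.3]
tool_rot: [3.14, -0.005, 0.041]
force: [0.9, -0.4, -0.8]
width: 5.7
gripper_force: 59.0
```

move_arm(
  targets="-1 0 0 0.1 0 0 0; -1 0 0 0 0 0 0; -1 0 0 0.1 0 0 0; -1 0 0 0 0 0 0; -1 0 0 0 0 0 0",
)

```text
clock: 6.07
eef_pos: [530.7, 201.3, 182.8]
tool_rot: [3.141, -0.006, 0.041]
force: [-1.6, -1.1, 4.6]
width: 5.3
gripper_force: 59.7
```

move_arm(
  targets="-0.6 0 0 0 0 0 0; -0.4 0 0 0 0 0 0; -0.2 0 0 0 0 0 0; -0.1 0 0 0 0 0 0; -0.1 0 0 0 0 0 0",
)

```text
clock: 6.48
eef_pos: [530.4, 201.1, 182.0]
tool_rot: [3.14, -0.005, 0.041]
force: [-0.2, -0.4, -0.4]
width: 38.4
gripper_force: 0.0
```

move_arm(
  targets="-0.1 0 0 -0.5 0 0 0; -0.1 0 0 -1.5 0 0 0; -0.1 0 0 -2 0 0 0; -0.1 0 0 -3 0 0 0; -0.1 0 0 -2 0 0 0",
)

```text
clock: 6.9
eef_pos: [530.5, 201.5, 274.6]
tool_rot: [3.141, -0.007, 0.041]
force: [1.1, 0.0, -0.1]
width: 38.5
gripper_force: 0.0
```

```bash
python3 - <<'E'
from h import *
st=read_state();print(st['eef_pos'],st['tool_rot'],st['force'],st['width'])
d=cams.get_image('wrist');np.savez('w5.npz',**d);
e=cams.get_image('side');np.savez('side5.npz',**e)
a=cv2.resize(d['color'][60:340,100:420],None,fx=1.25,fy=1.25);b=cv2.resize(e['color'][150:290,160:320],None,fx=2.5,fy=2.5)
cv2.imwrite('pics/w5.png',np.hstack([a,b])[...,::-1])
E
```

```text
[530.53776288 201.46274688 274.58102886] [ 3.14107896 -0.00696252  0.04086356] [ 1.11831505  0.01751863 -0.13688073] 38.485161939345886
```

View pics/w5.png

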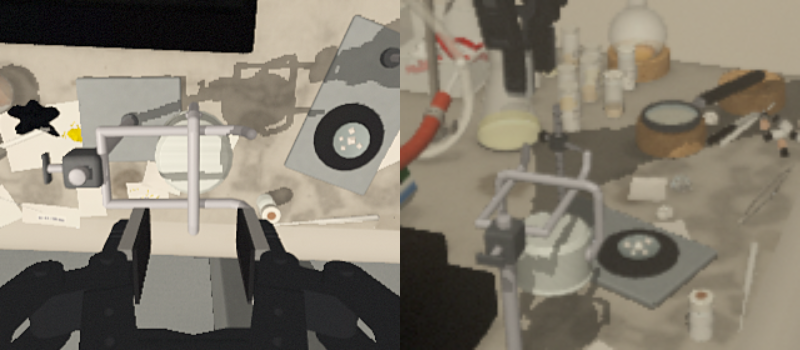

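The side and wrist views show the cover hanging by its bail across both prongs, level, and clear of the gripper. That was my last picture, so I'll locate the lens numerically with masks.

```bash
python3 - <<'E'
from h import *
plan(1,(525,-50,260,33),(520,-290,210,64.6),step=39,x0=[530.5,201.5,275])
E
```

```text
1 -0.2 3.6 0.2 0 -0.1 -4.4; 1 -0.5 3.6 0.2 0 -0.1 -4.4; 1 -0.8 3.5 0.2 0 -0.1 -4.4; 1 -1 3.4 0.2 0 -0.1 -4.4; 1 -1.3 3.3 0.2 0 -0.1 -4.4
1 -1.6 3.3 0.2 0.1 -0.1 -4.3; 1 -1.8 3.1 0.3 0 -0.1 -4.4; 1 -1.9 2.8 0.7 0 -0 -4.5; 1 -2.1 2.7 0.7 0 -0 -4.5; 1 -2.4 2.5 0.7 0 -0 -4.5
1 -2.5 2.3 0.7 0 -0 -4.5; 1 -2.7 2.1 0.7 0 -0 -4.5; 1 -2.9 1.9 0.7 0 -0 -4.5; 1 -3 1.6 0.8 0 -0 -4.6
```

move_arm(
  targets="1 -0.2 3.6 0.2 0 -0.1 -4.4; 1 -0.5 3.6 0.2 0 -0.1 -4.4; 1 -0.8 3.5 0.2 0 -0.1 -4.4; 1 -1 3.4 0.2 0 0 -4.4; 1 -1.3 3.3 0.2 0 0 -4.4",
)

```text
clock: 7.42
eef_pos: [525.5, 20.5, 261.8]
tool_rot: [3.14, 0.002, 0.429]
force: [0.7, -0.1, 0.3]
width: 85.6
gripper_force: 0.0
```

move_arm(
  targets="1 -1.6 3.3 0.2 0 0 -4.3; 1 -1.8 3.1 0.3 0 0 -4.4; 1 -1.9 2.8 0.7 0 0 -4.5; 1 -2.1 2.7 0.7 0 0 -4.5; 1 -2.4 2.5 0.7 0 0 -4.5",
)

```text
clock: 7.83
eef_pos: [521.8, -154.7, 236.0]
tool_rot: [3.141, 0.001, 0.816]
force: [-0.1, -0.2, 0.1]
width: 85.6
gripper_force: 0.0
```

move_arm(
  targets="1 -2.5 2.3 0.7 0 0 -4.5; 1 -2.7 2.1 0.7 0 0 -4.5; 1 -2.9 1.9 0.7 0 0 -4.5; 1 -3 1.6 0.8 0 0 -4.6; 1 0 0 0 0 0 0",
)

```text
clock: 8.25
eef_pos: [515.6, -299.3, 205.4]
tool_rot: [-3.14, 0.007, 1.12]
force: [-0.9, -0.9, 0.6]
width: 85.5
gripper_force: 0.0
```

```bash
cat > lens.py <<'E'
from h import *
np.set_printoptions(precision=1,suppress=True)
st=read_state();print(st['clock'],st['eef_pos'],st['tool_rot'],st['force'],st['width'])
d=cams.get_image('wrist');np.savez('w6.npz',**d)
for n,p in dict(lens=(560,-236,40),hA=(538,-283,43),grip=(525,-306,43),hB=(488,-386,43)).items():print(n,proj(d,p))
im=d['color'].astype(int);m=((im.max(2)<60)).astype(np.uint8)
n,lab,sx,cen=cv2.connectedComponentsWithStats(m)
for i in range(1,n):
    if sx[i,4]>150:
        c=np.argwhere(lab==i)[:,::-1].astype(np.float32);print(sx[i],cen[i],cv2.minAreaRect(c))
E
python3 lens.py
```

```text
8.25 [ 515.6 -299.3  205.4] [-3.1  0.   1.1] [-0.9 -0.9  0.6] 85.46880870827414
lens [266.9  98.9]
hA [267.  148.5]
grip [265.1 171.8]
hB [265.5 242. ]
[234 122  10  41 308] [238.4 142.1] ((238.66554260253906, 141.98622131347656), (40.6092414855957, 7.9723663330078125), 85.2363510131836)
[ 259  150   18   91 1279] [267.  194.8] ((266.74261474609375, 195.26885986328125), (14.7754545211792, 90.0355224609375), 2.935673475265503)
[    0   237   512   147 39764] [254.1 335.1] ((255.5, 310.0), (146.0, 511.0), 90.0)
```

```bash
python3 - <<'E'
from h import *
np.set_printoptions(precision=1,suppress=True)
d=ld('w6.npz');im=d['color'].astype(int);m=(im.max(2)<60).astype(np.uint8)
n,lab,sx,cen=cv2.connectedComponentsWithStats(m)
i=lab[195,267];pts=np.argwhere(lab==i)[:,::-1].astype(np.float32)
W=np.array([onz(d,u,v,43)[:2] for u,v in pts],np.float32)
vx,vy,x0,y0=cv2.fitLine(W,cv2.DIST_HUBER,0,.01,.01).ravel();a=np.array([vx,vy])*np.sign(vy);c=np.array([x0,y0])
s=(W-c)@a;print('axis yaw',np.degrees(np.arctan2(a[1],a[0])),'ends',c+a*s.min(),c+a*s.max(),'len',np.ptp(s),'wid',np.percentile((W-c)@[-a[1],a[0]],[2,98]))
lc=c+a*(s.min()+166);lc2=c+a*(s.max()+52);print('lens from ends',lc,lc2)
# rim: column/row profiles through the expected lens centre
u0,v0=266,100
print(im[v0,u0-50:u0+50].sum(1)//3);print(im[50:152,u0].sum(1)//3)
E
```

```text
axis yaw 62.52818 ends [ 488.5 -383.4] [ 539.3 -285.7] len 110.16974 wid [-7.9  7.9]
lens from ends [ 565.  -236.2] [ 563.3 -239.6]
[166 166 166 166 166 166 168 165 166 167 169 170 169 168 169 170 170 144
 159 167 164 143  89 102 100 126 188 184 183 180 180 179 179 179 171 171
 185 185 183 183 182 183 182 183 183 182 182 182 182 181 180 181 180 178
 180 178 177 178 177 177 176 177 175 174 175 175 173 173 174 176 177 177
 173 160 161 162 165 170 172 167 167 171 175 178 162  93 101  96  87  86
 109 104 131 114 106 111 109 112 154 170]
[143 142 142 141 139 138 134 135 130 136 149 149 148 144 130 102 104  93
 109 168 192 185 181 182 184 183 183 184 183 179 176 179 183 184 183 181
 181 181 181 181 181 181 180 179 180 180 181 180 181 182 180 181 183 180
 181 180 181 178 181 180 179 180 179 180 179 179 178 179 178 173 164 164
 169 173 176 175 175 175 177 175 148 103  95  82 130 174 171 172 174 176
 176 177 173 165 176 198 205 200 181 158 108  20]
```

```bash
python3 - <<'E'
from h import *
d=ld('w6.npz');p=onz(d,271,99.5,40);print(p)
a=np.array([np.cos(np.radians(62.5)),np.sin(np.radians(62.5))]);g=p[:2]-78*a;g2=np.array([564.,-238])-78*a;print(g,g2);g=(g+g2)/2
# check distance of g from handle axis
c=np.array([539.3,-285.7]);print('off axis',(g-c)@[-a[1],a[0]])
g=g-((g-c)@[-a[1],a[0]])*np.array([-a[1],a[0]]);print(g)
plan(1,(*g,120,62.5),(*g,18.5,62.5),step=35)
E
```

```text
[ 563.62464721 -238.39126825   40.        ]
[ 527.60825538 -307.57811324] [ 527.98360817 -307.18684499]
off axis 0.19237848229311053
[ 527.96657357 -307.47130961]
1 -0.2 0.5 2.9 -0 0.1 0.6; 1 -0.2 0.5 2.8 -0.1 0.1 0.6; 1 -0.2 0.6 2.9 -0 0 0.5; 1 0 -0 3.4 -0 0 0; 1 0 -0 3.4 -0 0 0
1 0 -0 3.3 -0 0 0
```

move_arm(
  targets="1 -0.2 0.5 2.9 0 0.1 0.6; 1 -0.2 0.5 2.8 0 0.1 0.6; 1 -0.2 0.6 2.9 0 0 0.5; 1 0 0 3 0 0 0; 1 0 0 0 0 0 0",
)

```text
clock: 8.72
eef_pos: [527.5, -299.3, 86.4]
tool_rot: [-3.131, -0.003, 1.099]
force: [-0.6, 0.5, -0.7]
width: 85.3
gripper_force: 0.0
```

```bash
python3 lens.py; python3 - <<'E'
from h import *
d=ld('w6.npz');im=d['color'].astype(int);m=(im.max(2)<60).astype(np.uint8)
n,lab,sx,cen=cv2.connectedComponentsWithStats(m)
u,v=proj(d,(528,-307.5,43)).astype(int);i=lab[v,u];pts=np.argwhere(lab==i)[:,::-1];print(u,v,i,sx[i])
for r in (v-20,v-10,v,v+10):
    q=pts[pts[:,1]==r,0];print(r,q.min() if len(q) else 0,q.max() if len(q) else 0, onz(d,q.mean(),r,43))
plan(1,(528,-307.5,18.5,62.5),step=25)
E
```

```text
8.7167 [ 527.5 -299.3   86.4] [-3.1 -0.   1.1] [-0.6  0.5 -0.7] 85.26367346304211
lens [256.3 107.3]
hA [258.6 184.7]
grip [256.8 219.6]
hB [260.6 319.4]
[209 141  19  61 706] [217.9 171. ] ((218.0384979248047, 170.8076934814453), (60.90105438232422, 12.03136920928955), 82.87498474121094)
[ 251  188   23  131 2809] [261.4 251.3] ((262.0, 252.99996948242188), (21.999996185302734, 129.99996948242188), 0.0)
[    0   237   512   147 38721] [250.7 335.1] ((255.5, 310.0), (146.0, 511.0), 90.0)
261 219 16 [ 251  188   23  131 2809]
199 251 273 [ 535.42619495 -293.54095681   43.        ]
209 251 273 [ 532.04091729 -300.32423217   43.        ]
219 251 273 [ 528.58006371 -307.25894338   43.        ]
229 251 273 [ 525.04107478 -314.35021884   43.        ]
1 -0.2 0.1 2.4 -0.1 -0 0.2; 1 -0.3 0.1 2.3 -0.1 -0.1 0.2; 1 -0.2 0.1 2.4 -0.2 -0 0.1
```

move_arm(
  targets="1 -0.2 0 2.3 0 0 0.2; 1 -0.3 0 2.3 0 0 0; 1 -0.2 0 2.2 0 0 0; 1 0 0 0 0 0 0; 1 0 0 0 0 0 0",
)

```text
clock: 9.18
eef_pos: [528.5, -308.1, 25.1]
tool_rot: [3.141, -0.002, 1.095]
force: [0.6, 0.4, 0.2]
width: 85.2
gripper_force: 0.0
```

move_arm(
  targets="1 0 0 0.6 0 0 0; -1 0 0 0 0 0 0; -1 0 0 0 0 0 0; -1 0 0 0 0 0 0; -1 0 0 0 0 0 0",
)

```text
clock: 9.6
eef_pos: [528.5, -308.7, 18.8]
tool_rot: [3.14, -0.002, 1.095]
force: [-0.7, -1.2, -0.2]
width: 38.7
gripper_force: 0.0
```

move_arm(
  targets="-1 0 0 0 0 0 0; -1 0 0 0 0 0 0; -1 0 0 0 0 0 0; -1 0 0 0 0 0 0; -1 0 0 0 0 0 0",
)

```text
clock: 10.02
eef_pos: [528.3, -308.7, 18.5]
tool_rot: [3.14, -0.002, 1.095]
force: [-1.0, 0.6, 5.4]
width: 16.0
gripper_force: 58.8
```

move_arm(
  targets="-1 0 0 -0.5 0 0 0; -1 0 0 -2 0 0 0; -1 0 0 -3 0 0 0; -1 0 0 -3 0 0 0; -1 0 0 -3 0 0 0",
)

```text
clock: 10.43
eef_pos: [527.3, -308.4, 133.8]
tool_rot: [-3.141, -0.002, 1.095]
force: [-0.1, -1.6, -1.2]
width: 15.4
gripper_force: 58.6
```

```bash
python3 - <<'E'
from h import *
np.set_printoptions(precision=1,suppress=True)
st=read_state();print(st['eef_pos'],st['tool_rot'],st['force'],st['width'],st['gripper_force'])
for n in ('w3','w4','w5'):
    d=ld(n+'.npz');im=d['color'].astype(int);u,v=proj(d,(517.5,16.8,16)).astype(int)
    m=(im.max(2)<70).astype(np.uint8);k,lab,sx,cen=cv2.connectedComponentsWithStats(m)
    # disc = dark comp in a window round the expected place
    w=lab[v-50:v+50,max(0,u-55):u+55];i=np.bincount(w[w>0]).argmax()
    c=max(cv2.findContours((lab==i).astype(np.uint8),0,1)[0],key=len);e=cv2.fitEllipse(cv2.convexHull(c));print(n,sx[i],e,onz(d,*e[0],16))
    # glass: non dark inside disc ellipse
    mm=np.zeros(m.shape,np.uint8);cv2.ellipse(mm,e,1,-1);g=((mm>0)&(im.max(2)>85)).astype(np.uint8)
    c=max(cv2.findContours(g,0,1)[0],key=cv2.contourArea);e2=cv2.fitEllipse(cv2.convexHull(c));print('  glass',e2,onz(d,*e2[0],20))
    q=((mm>0)&(im.min(2)>165));print('  pale',q.sum(),onz(d,*(np.argwhere(q)[:,::-1].mean(0)),23))
for n,p in (('side0',(232.75,210.4)),):
    d=ld(n+'.npz')
    for xy in ((581,-3),(580,-4),(582,-2)):
        zz=np.linspace(90,125,351);r=[abs(proj(d,(*xy,z))[1]-p[1]) for z in zz];print(xy,zz[np.argmin(r)],proj(d,(*xy,zz[np.argmin(r)])))
im=ld('side0.npz')['color'].astype(int)
print(im[200:216,224:238].sum(2)//3)
E
```

```text
[ 527.3 -308.4  133.8] [-3.1 -0.   1.1] [-0.1 -1.6 -1.2] 15.392246230688693 58.563820123672485
w3 [ 285  143   66   63 2303] ((317.5757751464844, 174.19915771484375), (61.83426284790039, 66.28074645996094), 60.59253692626953) [519.2  18.2  16. ]
  glass ((318.90997314453125, 177.65904235839844), (32.9196662902832, 35.13436508178711), 57.929901123046875) [515.8  16.9  20. ]
  pale 127 [513.4   5.6  23. ]
w4 [ 360  150   66   62 2273] ((392.82794189453125, 180.3788604736328), (59.01637268066406, 68.44364166259766), 56.85576629638672) [519.2  18.6  16. ]
  glass ((395.77532958984375, 183.82638549804688), (31.606220245361328, 36.17655944824219), 53.31494140625) [516.   16.2  20. ]
  pale 203 [515.2  12.7  23. ]
w5 [ 351  143   56   53 1623] ((378.4765625, 169.08047485351562), (50.620811462402344, 57.62955093383789), 55.062721252441406) [518.8  18.3  16. ]
  glass ((380.7795104980469, 171.77236938476562), (27.457395553588867, 30.60338020324707), 53.236812591552734) [515.8  16.1  20. ]
  pale 338 [516.8  11.8  23. ]
(581, -3) 107.2 [232.7 210.4]
(580, -4) 106.9 [233.3 210.4]
(582, -2) 107.
[... 260 characters left out ...]
3  80 102 121 121 123 124 124 124 126 127 128 129]
 [ 79  83  77 101 117 119 119 120 121 121 123 126 129 127]
 [ 82  77  88 112 121 118 118 121 122 122 125 127 127 128]
 [ 76  90 146 155 138 121 125 121 122 124 127 129 129 129]
 [ 78  87 124 140 151 153 145 128 129 129 129 130 129 129]
 [ 74  76  83 102 123 137 147 161 142 131 132 131 129 129]
 [ 82 100 127 130 131 123 114 121 131 130 141 136 129 130]
 [100 113 127 131 130 130 131 130 129 136 166 158 125 129]
 [106  99 127 131 130 130 130 130 130 135 152 146 122 128]
 [128 108 127 131 131 131 131 131 130 138 153 146 117 127]
 [119 108 128 131 131 132 132 130 128 138 155 146 115 126]
 [131 112 128 131 129 130 131 130 114 139 154 144 123 129]]
```

```bash
python3 - <<'E'
from h import *
np.set_printoptions(precision=1,suppress=True)
st=read_state();x=np.array(st['eef_pos']);yw=st['tool_rot'][2];print(x,st['tool_rot'])
d=cams.get_image('wrist');np.savez('w7.npz',**d);im=d['color'].astype(int)
a=np.array([np.cos(yw),np.sin(yw),0]);p=x+78*a+[0,0,21];u,v=proj(d,p);print('expect',u,v)
u,v=int(u),int(v)
print(im[v,u-70:u+70].sum(1)//3);print(im[max(0,v-75):v+75,u].sum(1)//3)
# handle centre column rows
m=im.max(2)<60
for r in range(v+50,v+100,12):
    q=np.where(m[r,u-30:u+30])[0]+u-30;print(r,q.min() if len(q) else None,q.max() if len(q) else None)
# pointer height: level pin, pixel fit in side view
s=ld('side0.npz')
for z in (105,107,109):
    print(z,[proj(s,(518-0+k*np.cos(-.31),17+k*np.sin(-.31),z)).round(1).tolist() for k in (66,72,78,84)])
E
```

```text
[ 527.3 -308.4  133.8] [-3.1 -0.   1.1]
expect 255.36736164270752 92.87624070959839
[216 216 215 214 215 215 214 215 215 215 216 215 215 215 215 215 215 216
 216 217 216 217 213 213 217 217 215 217 219 216 213 213 212 215 211 206
 205 205 206 202 198 198 199 198 191 192 182 180 180 192 198 196 196 197
 195 196 195 195 194 194 192 193 193 192 193 201 209 209 206 206 205 205
 206 205 206 206 206 204 204 204 203 202 202 202 202 204 205 207 206 206
 205 207 209 209 193 179 181 188 196 201 206 208 204 200 201 203 205 203
 199 200 203 207 207 204 204 204 206 205 204 201 194 189 188 189 195 209
 210 209 208 208 209 210 208 209 208 209 209 208 209 210]
[215 214 214 215 215 215 215 215 215 214 213 212 212 211 211 209 210 210
 210 210 211 211 210 209 210 208 208 211 213 215 212 211 212 213 214 216
 216 219 218 217 217 216 215 213 210 206 206 203 200 199 197 195 194 188
 181 181 181 189 192 191 190 190 190 190 191 190 189 189 190 188 189 188
 197 206 205 205 206 207 207 207 208 209 210 211 212 212 211 211 210 211
 210 209 212 211 211 209 211 210 210 210 210 210 210 210 211 208 195 182
 188 196 205 206 206 208 209 208 207 208 210 210 207 201 199 202 206 208
 205 198 193 192 191 184 183 186 184 186 196 199 199 199 198 199 199 199
 200 199 199 201 191 171]
142 None None
154 None None
166 233 233
178 None None
190 None None
105 [[232.9, 211.2], [231.0, 210.5], [229.1, 209.9], [227.3, 209.2]]
107 [[232.8, 210.5], [230.9, 209.8], [229.1, 209.2], [227.2, 208.5]]
109 [[232.8, 209.8], [230.9, 209.1], [229.0, 208.4], [227.2, 207.8]]
```

```bash
python3 - <<'E'
from h import *
np.set_printoptions(precision=1,suppress=True,linewidth=250)
d=ld('w7.npz');im=d['color'].astype(int)
for nm in ('w2','w6','w7'):
    print(nm,ld(nm+'.npz')['color'].mean((0,1)))
m=(im.max(2)<75).astype(np.uint8);n,lab,sx,cen=cv2.connectedComponentsWithStats(m)
for i in range(1,n):
    if sx[i,4]>60:print(sx[i],cen[i])
print(cv2.resize(d['color'].mean(2).astype(np.float32),(32,24),interpolation=cv2.INTER_AREA).astype(int))
s=cams.get_image('side');np.savez('side7.npz',**s)
st=read_state();x=np.array(st['eef_pos']);a=np.array([np.cos(1.095),np.sin(1.095),0])
for k in (-88,-10,42,78,114):print(k,proj(s,x+k*a+[0,0,16.5]))
print((s['color'].mean(2)[120:215:4,255:345:4]).astype(int))
E
```

```text
w2 [127.5 120.8 109.1]
w6 [143.3 133.5 117.8]
w7 [144.8 137.3 123.8]
[177   7 155 155 596] [246.7  58.4]
[  0 145  44  37 498] [ 18.3 161.5]
[126 162  13  12  90] [131.6 167.1]
[216 168  12  10  70] [221.  173.3]
[168 179  12  10  94] [173.2 183.9]
[150 201   9  11  62] [153.5 205.9]
[179 210  11  12  80] [183.6 215.2]
[    0   213   512   171 44665] [255.3 327.9]
[210 215  11  11  66] [215. 220.]
[127 217  11   7  64] [131.9 219.6]
[ 18 321  12  10  86] [ 23.5 325.4]
[[165 167 151 148 152 155 164 176 166 149 153 183 157 128 111 125 122 111 145 178 181 172 168 170 175 185 212 200 170 142 120 118]
 [174 164 152 136 161 153 155 167 172 153 156 169 122 154 208 215 212 199 141 127 179 179 174 158 166 168 191 183 179 169 120 136]
 [187 162 154 148 166 168 153 162 177 176 177 135 167 212 214 211 208 208 208 144 144 180 177 161 155 172 174 173 175 181 179 135]
 [193 173 153 154 157 172 154 162 178 182 173 130 211 213 215 213 212 209 206 204 115 180 179 176 174 175 163 163 162 208 211 164]
 [195 191 160 156 144 154 153 160 176 181 159 162 215 215 208 193 192 203 205 209 141 167 180 179 178 1
[... 4186 characters left out ...]
3 131 130 130 129 130 132 141 145]
 [130 125  85  87  87  90 126 103  92  94 109 129 128 120  98 128 132 133 132 131 138 143 146]
 [ 95  84  84  99  95  84 130 129 107  96 108 111 111 118 101 131 131 131 131 133 140 145 146]
 [115 122 114 104 109 124 120 166 118 109 106 128 115  98  69 130 132 130 130 134 142 145 146]
 [112 118  92 100  93  82 123 107 109  54 114 138 111 128 123 156 119 161  86 139 143 147 147]
 [ 95 101 135 133 136 124  99 108  49 150 113 112 116  46 165 100 147 138  52 141 146 147 146]
 [ 84 105 109 118 114 107 101 121 124 125 120 126 122 112 119 119 117 129 132 144 146 146 145]
 [112 108 104 103 113 104 130 130 120 122 130 130 129 121 112  87 113 117 140 143 147 147 144]]
```

```bash
cat > hold.py <<'E'
from h import *
np.set_printoptions(precision=1,suppress=True,linewidth=250)
def wristlens(d,x,rpy,box=(170,0,340,170)):
    im=d['color'].astype(int);a=np.array([np.cos(rpy[2]),np.sin(rpy[2]),0]);f=cam(d)[2]
    # outer rim edge: radial scan from the inside for the darkest band, then its outer side
    g=cv2.GaussianBlur(im.max(2).astype(np.float32),(3,3),0);c=np.array([254.,84.]);P=[]
    for t in np.radians(np.arange(0,360,4)):
        if abs(np.degrees(t)-90)<25: continue
        rr=np.arange(62,92,.5);q=c+np.outer(rr,[np.cos(t),np.sin(t)])
        ok=(q[:,1]>1);v=cv2.remap(g,q[:,0].astype(np.float32)[None],q[:,1].astype(np.float32)[None],1)[0];v[~ok]=999
        dk=np.where(v<100)[0]
        if len(dk) and 4<=len(dk)<=22:P.append(c+rr[int(np.median(dk))]*np.array([np.cos(t),np.sin(t)]))
    P=np.array(P,np.float32);e=cv2.fitEllipse(P);print('rim ellipse',len(P),e)
    for h in (16.5,21.5):
        q=onz(d,*e[0],x[2]+h);r=q-x;print(' lens-TCP along/across',r@a,r@np.array([a[1],-a[0],0]),q)
    return e
E
python3 - <<'E'
from hold import *
d=ld('w7.npz');st=read_state();x=np.array(st['eef_pos']);rp=st['tool_rot'];print(x,np.degrees(rp))
e=wristlens(d,x,rp)
R,t,f,_,_=cam(d);a=np.array([np.cos(rp[2]),np.sin(rp[2]),0]);q=R@(x+78*a+[0,0,19])+t;print('f',f,'depth',q[2],'expected px dia of the mid rim(68)',f*68/q[2])
s5,s7=ld('side5.npz')['color'].astype(int),ld('side7.npz')['color'].astype(int)
D=abs(s5-s7).max(2)[148:172,248:312];print(D[:,:40])
E
```

```text
[ 531.  -310.3  138. ] [179.4  -0.1  62.7]
rim ellipse 76 ((255.67364501953125, 91.11600494384766), (153.83766174316406, 168.17030334472656), 166.6348114013672)
 lens-TCP along/across 78.67364991780588 -4.081733236454198 [ 563.4 -238.5  154.5]
 lens-TCP along/across 78.490190765916 -4.095529143783195 [ 563.4 -238.6  159.5]
f 279.8952262592419 depth 114.59931405334274 expected px dia of the mid rim(68) 166.08193114287914
[[  3   5   4   6   6   6   7   5   5   5   7   4   4   4   6   5   7   8   6   6   6   6   7   5   6   5   6   7   7   6   6  77  59  99 111 114 117 111  58  58]
 [  4   4   5   5   4   5   4   6   5   5   5   4   7   5   5   5   7   6   6   5   6   6   6   6   6   6   6   6   6   7   6  73  63  99 115 113 114 109  60  54]
 [  4   4   6   6   6   6   4   4   6   6   5   6   6   4   6   6   5   6   7   6   5   4   7   5   6   6   7   6   7  13  13  81 105 113 111 116 114 107  59  51]
 [  7   5   5   4   6   4   5   6   5   4   5   4   6   5   4   6   4   6   6   5   6   5   6   5   8   6   6   6   6  57  47  65  80 102 111 118 114 105  60  51]
 [  4   4   5   5   4   
[... 2536 characters left out ...]
 5   6   5   6   5   6   6   6   6   7   5   4]
 [  5   4   6   5   4   6   6   4   4   4   5   5   4   5   4   6   7   5   6   5   6   5   6   6   6   5   6   5   6   6   5   5   5   4   5   7   6   5   5   6]
 [  5   6   5   4   5   4   5   5   6   5   5   7   4   5   5   6   4   4   5   4   6   7   6   5   5   6   6   6   5   5   7   6   6   5   5   5   5   6   6   6]
 [  4   6   5   5   4   5   5   6   3   5   5   5   6   4   5   5   3   6   5   7   5   7   6   5   5   6   5   5   6   6   6   6   6   8   6   7   5   7   6   7]
 [  7   4   4   6   5   6   5   4   6   6   4   6   3   4   5   6   4   7   4   5   6   6   6   5   6   6   5   6   6   6   7   5   5   4   5   5   7   5   6   6]]
```

```bash
python3 - <<'E'
from hold import *
st=read_state();x=np.array(st['eef_pos']);print(st['clock'],x,np.degrees(st['tool_rot']),st['force'],st['width'])
plan(-1,(480.6,-53,138,62.7),(480.6,-53,93,62.7),step=36)
# side view: crystals' bright centroid / glass position
for n in ('side5','side7'):
    s=ld(n+'.npz');im=s['color'].astype(int);u,v=proj(s,(516.5,16.7,20)).astype(int);w=im[v-7:v+8,u-12:u+13].min(2);print(n,u,v);
print(w)
print(onz(s,*proj(s,(516.5,16.7,20)),23))
E
```

```text
10.5333 [ 531.  -310.3  138. ] [179.4  -0.1  62.7] [ 1.6 -0.6 -0.4] 15.419642652789603
-1 2.6 -2 -0 0.1 -0 0; -1 2.6 -2 -0 0.1 -0 0; -1 2.6 -2 -0 0.1 -0 0; -1 2.6 -2.1 -0 0.1 -0 0; -1 2.5 -2 -0 0 -0 0
-1 2.6 -2.1 -0 0.1 -0 0; -1 2.5 -2 -0 0 -0.1 0; -1 2.6 -2.1 -0 0.1 -0 0; -1 -0 0 2.2 -0 -0 0; -1 -0 0 2.3 -0 -0 0
side5 255 248
side7 255 248
[[106 107 106 106 107 104 101 101 101 101  84  82  83  81  81  97 101 103 100 103 112 102 136 140 144]
 [105 105 102 102 100  75  71  60  48  47  46  47  45  46  47  44  56  56  57  83  98 103 105 107 134]
 [103 102  77  70  50  44  48  46  50  55  58  66  67  67  57  60  50  48  46  46  47  54  83 101 104]
 [ 77  51  45  46  44  44  51  63  86  90 106 123 125 123 110 110  83  75  61  47  46  44  44  55  80]
 [ 50  46  43  47  44  56  83 117 123 121 122 121 121 121 121 138 137 126 108  68  49  42  44  45  45]
 [ 44  47  46  47  56  96 117 131 121 119 121 131 137 125 126 149 161 135 120 103  62  45  46  47  47]
 [ 46  46  45  47  93 113 125 156 146 124 120 151 171 143 121 117 132 117 114 111  88  55  43  45  46]
 [ 45  45  45  45  98 109 120 150 144 133 132 170 174 159 125 115 111 110 112 108 106  60  45  47  44]
 [ 45  44  47  46  90 106 109 108 112 113 130 142 144 145 123 116 109 107 106 106  87  53  48  45  46]
 [ 47  48  45  42  59  95 105 106 108 124 144 116 110 110 145 141 112 104 103  97  63  46  45  45  46]
 [ 45  46  46  46  47  71  94  99 104 125 157 117 103 105 135 132 107  97  93  64  50  45  44  45  45]
 [ 47  46  47  45  43  42  71  89  93  98 100  98  96  96  95  94  92  78  63  45  45  46  47  47  45]
 [ 43  46  44  48  46  46  44  41  50  65  76  79  79  79  67  65  47  40  43  45  46  45  46  46  46]
 [ 47  44  45  45  47  47  46  45  48  41  41  41  41  39  46  43  44  46  45  46  45  46  46  47  45]
 [ 47  44  43  44  45  46  45  43  44  48  46  46  47  47  46  47  46  45  45  49  44  45  46  43  46]]
[515.  21.  23.]
```

move_arm(
  targets="-1 2.6 -2 0 0.1 0 0; -1 2.6 -2 0 0.1 0 0; -1 2.6 -2 0 0.1 0 0; -1 2.6 -2.1 0 0.1 0 0; -1 2.5 -2 0 0 0 0",
)

```text
clock: 10.95
eef_pos: [496.1, -146.1, 132.9]
tool_rot: [-3.134, -0.002, 1.095]
force: [1.4, 0.2, -1.3]
width: 15.7
gripper_force: 58.7
```

move_arm(
  targets="-1 2.6 -2.1 0 0.1 0 0; -1 2.4 -1.9 0 0 0 0; -1 2.2 -1.8 0 0 0 0; -1 0 0 0 0 0 0; -1 0 0 0 0 0 0",
)

```text
clock: 11.37
eef_pos: [478.0, -55.4, 133.7]
tool_rot: [-3.132, -0.002, 1.099]
force: [-0.0, -0.1, -0.6]
width: 15.8
gripper_force: 58.7
```

```bash
python3 - <<'E'
from hold import *
for i in range(2):
    st=read_state();x=np.array(st['eef_pos']);print(st['clock'],x,np.degrees(st['tool_rot']),st['force'],st['width']);d=cams.get_image('side')
plan(-1,(480.6,-53,93,62.7),step=20)
E
```

```text
11.3667 [478.  -55.4 133.7] [-179.5   -0.1   63. ] [-0.  -0.1 -0.6] 15.75747281572697
11.4167 [478.4 -57.1 133.7] [-179.5   -0.1   62.8] [-1.2 -0.7 -0.8] 15.852587306296424
-1 0.2 -0 1.4 -0.2 -0 -0; -1 0.2 -0 1.3 -0.1 -0 -0; -1 0.1 -0 1.4 -0.2 -0.1 -0
```

move_arm(
  targets="-1 0.2 0 1.4 -0.2 0 0; -1 0.2 0 1.3 -0.1 0 0; -1 0.1 0 1.3 -0.2 0 0; -1 0 0 0 0 0 0; -1 0 0 0 0 0 0",
)

```text
clock: 11.88
eef_pos: [480.3, -53.9, 93.5]
tool_rot: [-3.141, -0.001, 1.093]
force: [0.3, -0.5, -1.4]
width: 15.6
gripper_force: 58.7
```

move_arm(
  targets="-1 0 0 0 0 0 0; -1 0 0 0 0 0 0; -1 0 0 0 0 0 0; -1 0 0 0 0 0 0; -1 0 0 0 0 0 0",
)

```text
clock: 12.3
eef_pos: [481.1, -52.7, 94.5]
tool_rot: [3.14, -0.002, 1.095]
force: [0.3, 0.6, -1.4]
width: 16.3
gripper_force: 58.7
```

```bash
python3 - <<'E'
from hold import *
st=read_state();x=np.array(st['eef_pos']);rp=st['tool_rot'];print(st['clock'],x,np.degrees(rp),st['force'],st['width'])
d=cams.get_image('wrist');np.savez('w8.npz',**d);wristlens(d,x,rp)
s=cams.get_image('side');np.savez('side8.npz',**s)
a=np.array([np.cos(rp[2]),np.sin(rp[2]),0]);L=x+78.5*a+[0,0,16.5];print('lens exp',L,proj(s,L))
for k in (52,166):print(k,proj(s,x+(78.5-k)*a+[0,0,18]))
s5=ld('side5.npz')['color'].astype(int);D=abs(s5-s['color'].astype(int)).max(2)
u,v=proj(s,L).astype(int);print(u,v);print(D[v-10:v+11,u-18:u+19])
u,v=proj(s,x+(78.5-166)*a+[0,0,18]).astype(int);print(u,v);print(s['color'].max(2)[v-7:v+8,u-14:u+6])
E
```

```text
12.3 [481.1 -52.7  94.5] [179.9  -0.1  62.7] [ 0.3  0.6 -1.4] 16.30642597898783
rim ellipse 69 ((255.91444396972656, 92.04861450195312), (154.15313720703125, 169.62240600585938), 166.3237762451172)
 lens-TCP along/across 78.4847917111184 0.18306685027797623 [517.2  17.  111. ]
 lens-TCP along/across 78.31529962723505 0.1536040573417244 [517.1  16.8 116. ]
lens exp [517.   17.1 111. ] [254.6 216.6]
52 [269.9 208.6]
166 [300.4 193.8]
254 216
[[ 51  51  51  47  52  50  50  48  53  50  50  47  49  47  48  48  42  43  14  10  15  21  25  25   3   4   2   2   4   1   4  21  33  23  41  57  62]
 [ 52  50  53  50  52  51  50  49  51  51  49  48  51  50  42  41  38  39  24  13  14  17  22  22   2   4   3   4   4   5  10  67  75  79  56  22  48]
 [ 50  50  51  53  50  49  49  49  50  48  49  46  44  41  25  11  18  20  14  17  14  11  13   9   5   5   5   3   5   2  15  43  63  78  89  84  25]
 [ 50  51  51  49  50  50  51  49  44  44  44  21  14   7   8   6  12  15  14  21  20  24  25  20  28  26  22  15  17  23  71  80  83  69  66  49  64]
 [ 42  50  51  49  52  49  49  47  15  17   5  13   
[... 3069 characters left out ...]
57  56  55  69 110 143 145 145 147]
 [ 56  56  56  55  58  55  55  54  56  55  55  56  55  57  57  57  93 141 145 142]
 [ 58  55  56  58  54  54  55  52  56  56  56  53  58  57  55  58  73 147 149 130]
 [ 56  58  58  58  55  56  53  54  55  57  58  56  59  56  55  56  81 116  96  69]
 [ 54  55  58  55  54  55  55  53  57  55  56  55  56  54  54  81 132 125  85 101]
 [ 58  59  55  54  53  55  54  53  56  56  56  53  52  79  90 149 161 131 121 120]
 [ 56  56  55  55  53  53  54  54  57  55  51  68  79 152 168 157 127 122 153 155]
 [ 58  53  56  55  54  54  55  54  55  65  72 128 150 172 156 126 122 123 160 169]
 [ 55  54  54  52  50  50  52  53  57 122 142 172 174 152 127 123 123 125 161 168]]
```

```bash
python3 - <<'E'
from hold import *
s=ld('side8.npz');t=np.radians(np.arange(0,360,3))
for z in (107,109,111):
    q=np.array([proj(s,(517.1+36*np.cos(k),17+36*np.sin(k),z+h)) for k in t for h in (-5,5)]);print(z,'rows',q[:,1].min(),q[:,1].max(),'cols',q[:,0].min(),q[:,0].max())
x=read_state();print(x['eef_pos'],np.degrees(x['tool_rot']))
im=s['color'].max(2);print(im[205:228,252:262]);print(im[214:220,236:244])
# pointer now vs before
for n in ('side0','side8'):print(n,ld(n+'.npz')['color'].astype(int)[204:212,222:236].sum(2)//3)
E
```

```text
107 rows 209.04027788871434 227.62412523357557 cols 239.41252067528492 269.68142218984406
109 rows 208.32262195888316 226.88020954070697 cols 239.38301503818343 269.6782029650114
111 rows 207.6037581968634 226.13496705366063 cols 239.35345813928427 269.6749781737237
[480.9 -52.6  94.3] [179.9  -0.1  62.7]
[[139 135 120 115 123 132 132 132 111 112]
 [132 130 108 109 121 131 137 138 114 111]
 [126 125 109 112 119 127 133 133 113 111]
 [102 102  87  92  94 104 106 116 115 109]
 [ 88  89  91  90  91  83  87  91  85  88]
 [119 122 124 124 123 123 122 122 103  99]
 [131 131 133 133 135 132 134 133 131 133]
 [146 146 148 148 149 148 148 139 138 134]
 [159 159 158 157 156 155 153 141 138 137]
 [163 164 162 162 158 157 144 142 140 142]
 [165 164 165 165 150 145 143 143 142 142]
 [163 165 164 164 164 150 146 145 144 141]
 [162 162 161 160 162 162 147 143 143 142]
 [159 160 159 160 161 161 149 143 143 142]
 [158 159 159 160 158 159 159 149 145 144]
 [157 156 157 159 158 155 154 154 142 140]
 [133 132 132 132 133 135 122 122 112  97]
 [ 99  97  98  97  96  98  98  98  95  90]
 [ 86  86  86  85  
[... 665 characters left out ...]
87 124 140 151 153 145 128 129 129 129 130]
 [ 78  78  74  76  83 102 123 137 147 161 142 131 132 131]
 [ 89  82  82 100 127 130 131 123 114 121 131 130 141 136]
 [126 108 100 113 127 131 130 130 131 130 129 136 166 158]]
side8 [[125 136 107  86  87 108 126 128 127 129 129 130 132 132]
 [ 86  87  85  87  83 106 123 125 125 123 125 128 130 132]
 [ 85  87  85  81  93 117 125 123 125 126 127 127 130 133]
 [ 82  84  80  96 150 161 144 128 128 125 128 129 131 133]
 [ 81  81  82  89 129 145 157 159 150 135 133 133 135 134]
 [ 81  81  79  79  86 106 129 143 153 166 148 136 136 135]
 [ 94  89  86 104 131 135 136 127 117 127 135 133 146 142]
 [130 114 106 116 133 136 137 136 135 135 135 143 173 163]]
```

move_arm(
  targets="-1 0 0 0.2 0 0 0; -1 0 0 0 0 0 0; -1 0 0 0 0 0 0; -1 0 0 0 0 0 0; -1 0 0 0 0 0 0",
)

```text
clock: 12.82
eef_pos: [480.8, -52.6, 92.0]
tool_rot: [3.141, -0.002, 1.095]
force: [-0.6, -0.2, -1.7]
width: 15.9
gripper_force: 58.7
```

move_arm(
  targets="-1 0 0 0 0 0 0; -1 0 0 0 0 0 0; -1 0 0 0 0 0 0; -1 0 0 0 0 0 0; -1 0 0 0 0 0 0",
)

```text
clock: 13.23
eef_pos: [480.8, -52.6, 92.1]
tool_rot: [3.141, -0.002, 1.095]
force: [0.5, 0.2, -0.4]
width: 15.8
gripper_force: 58.7
```

```bash
python3 - <<'E'
from hold import *
st=read_state();x=np.array(st['eef_pos']);rp=st['tool_rot'];print(st['clock'],x,np.degrees(rp),st['force'],st['width'],st['gripper_force'],abs(np.array(st['qd'])).max())
s=cams.get_image('side');im=s['color'].max(2);print(im[206:229,254:257].T)
# cover still hung: difference to the view after release, hook region
D=abs(s['color'].astype(int)-ld('side5.npz')['color'].astype(int)).max(2);print('hook region change',np.percentile(D[225:270,190:235],[50,95]))
E
```

```text
13.2333 [480.8 -52.6  92.1] [180.   -0.1  62.7] [ 0.5  0.2 -0.4] 15.764272309528923 58.72374415397644 0.0015843733767358515
[[107 112 105  99  92 135 135 157 162 163 164 161 158 159 160 157 134  97  84  85 105 174 171]
 [109 112 100  91  92 134 133 151 160 163 164 161 160 159 160 157 137  98  87  84 105 173 170]
 [122 121 113  94  93 133 135 149 157 149 163 162 160 159 159 158 137  98  82  82 107 174 171]]
hook region change [ 2. 40.]
```

```bash
python3 -c "
from cell import order
print(order.finish_job())"
```

```text
the job is handed in; nothing more can be done
None
```

The job is handed in. The cover hangs by its bail across both prongs. The lens is held level and steady about 1 mm off the crystal's centre, within about 1–2 mm of the pointer's height by my measurements. The pointer had not moved in the side pictures. I did not re-check the vials and tweezers at the end, but nothing was moved near them.

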